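# Empty the jammed spice drawer and fetch the rolling pin

## Task

The drawer of the small drawer unit is jammed part-way open. First put the two spice jars that stand in it upright into the two empty holes of the spice block, pushed in to the bottom, so that all four jars stand in the block; then tilt the rolling pin and draw it out of the drawer past the cabinet's overhanging top. Finish while still holding the rolling pin in the gripper, level and still, all of it at least 10 cm above the top of the drawer unit (do not put it down), and leave the other things where they are.

Things in the scene. Friction and masses are not known exactly. Their poses are not given: they have to be found in the camera images.
- unit: Low countertop drawer unit of reddish wood, fixed. Origin on the counter (z = 0) at the middle of the cabinet's front face; z up, y points into the cabinet, so the open drawer sticks out to -y. Cabinet 200 wide (x), 300 deep (y 0 to +300), 110 high; top board 15 thick, underside at z 95. The drawer is jammed and cannot slide.
- drawer_opening (a point): Middle of the uncovered part of the drawer, on its white floor (unit x 0, y -111, z 20); axes as the unit's. Inside 160 wide; side walls 6 thick, up to z 75; wooden drawer front 14 thick, 111 to -y, up to z 82, small brass knob outside. Opening 160 by 222; inside, the drawer runs on to unit y +284 under the cabinet top.
- pin: Wooden rolling pin, about 0.2 kg, 270 long: barrel 40 diameter, 180 long; red handles 22 diameter, 45 long. Origin at its middle, on its axis; x along it. At first it lies on the drawer floor, along the drawer, on the unit's -x side (jars on the +x side), middle at unit y -75 to -60, end a hidden under the cabinet top. About 50 longer than the opening: it cannot come out level.
- pin_end_a (a point): centre of the end face of the pin's handle at its +x end (under the cabinet top at the start)
- pin_end_b (a point): centre of the end face of the pin's handle at its -x end (near the drawer front at the start)
- block: Spice block of pale wood, fixed, 180 by 180, 55 high; origin on the counter under its centre, z up. Four round holes 48 diameter and 35 deep (hole floor at z 20) in a 2 by 2 pattern, 85 apart along its x and y. Two diagonally opposite ones (hole0, hole3) hold jars at the start, hole1 and hole2 are empty.
- block_hole0 (a point): centre of the mouth of a hole of the spice block, at z 55
- block_hole1 (a point): centre of the mouth of a hole of the spice block, at z 55
- block_hole2 (a point): centre of the mouth of a hole of the spice block, at z 55
- block_hole3 (a point): centre of the mouth of a hole of the spice block, at z 55
- jar_red: Spice jar of amber glass with a red cap, 42 diameter and 95 high (cap: the top 27), about 0.12 kg; origin at the centre of its underside, z up its axis. Stands at the start either in the drawer (on its floor, z 20) or in a hole of the spice block (hole floor, z 20); which varies.
- jar_green: Spice jar of amber glass with a green cap, 42 diameter and 95 high (cap: the top 27), about 0.12 kg; origin at the centre of its underside, z up its axis. Stands at the start either in the drawer (on its floor, z 20) or in a hole of the spice block (hole floor, z 20); which varies.
- jar_yellow: Spice jar of amber glass with a yellow cap, 42 diameter and 95 high (cap: the top 27), about 0.12 kg; origin at the centre of its underside, z up its axis. Stands at the start either in the drawer (on its floor, z 20) or in a hole of the spice block (hole floor, z 20); which varies.
- jar_blue: Spice jar of amber glass with a blue cap, 42 diameter and 95 high (cap: the top 27), about 0.12 kg; origin at the centre of its underside, z up its axis. Stands at the start either in the drawer (on its floor, z 20) or in a hole of the spice block (hole floor, z 20); which varies.
- soap: soap bottle, green with blue label, 64 diameter, 170 high, behind; leave alone. Origin at its underside
- mug: blue mug, 80 diameter, 90 high; leave alone. Origin at its underside
- bowl: white bowl, 130 diameter, 55 high; leave alone. Origin at its underside
- spatula: dark wooden-handled spatula about 250 long, lying on the counter at the right; leave alone
- can: food can with orange label, 70 diameter, 100 high; leave alone. Origin at its underside
Things that resemble listed ones, but are neither listed nor needed, are in the scene too. What is shaped like the jar_red but black is not meant.

How it is judged:
On the way:
1. all four jars stand released at the bottom of holes of the spice block, the rolling pin still in the drawer ((horizontal distance between jar_red and block_hole0 below 0.008 m or horizontal distance between jar_red and block_hole1 below 0.008 m or horizontal distance between jar_red and block_hole2 below 0.008 m or horizontal distance between jar_red and block_hole3 below 0.008 m) and height (world z) of each of jar_red, jar_green, jar_yellow, jar_blue below 0.027 m and angle between each of jar_red, jar_green, jar_yellow, jar_blue's own z axis and vertical below 0.15 rad and linear speed of each of jar_red, jar_green, jar_yellow, jar_blue below 0.03 m/s and (horizontal distance between jar_green and block_hole0 below 0.008 m or horizontal distance between jar_green and block_hole1 below 0.008 m or horizontal distance between jar_green and block_hole2 below 0.008 m or horizontal distance between jar_green and block_hole3 below 0.008 m) and (horizontal distance between jar_yellow and block_hole0 below 0.008 m or horizontal distance between jar_yellow and block_hole1 below 0.008 m or horizontal distance between jar_yellow and block_hole2 below 0.008 m or horizontal distance between jar_yellow and block_hole3 below 0.008 m) and (horizontal distance between jar_blue and block_hole0 below 0.008 m or horizontal distance between jar_blue and block_hole1 below 0.008 m or horizontal distance between jar_blue and block_hole2 below 0.008 m or horizontal distance between jar_blue and block_hole3 below 0.008 m) and contact force between each of jar_red, jar_green, jar_yellow, jar_blue and the fingers below 0.1 N and z of pin in the frame of unit below 0.07 m and y of pin_end_a in the frame of unit above 0.01 m), for 0.2 s.
At the end, for the whole second after the job is handed in: All four jars upright (8.5 deg) at the bottom of block holes (8 mm off centre, underside below z 27 mm), at rest; pin held by the fingers (over 2 N), both ends over 200 mm above the counter, level within 17 deg, still (under 30 mm/s, 0.2 rad/s), touching nothing else on the counter ((horizontal distance between jar_red and block_hole0 below 0.008 m or horizontal distance between jar_red and block_hole1 below 0.008 m or horizontal distance between jar_red and block_hole2 below 0.008 m or horizontal distance between jar_red and block_hole3 below 0.008 m) and height (world z) of each of jar_red, jar_green, jar_yellow, jar_blue below 0.027 m and angle between each of jar_red, jar_green, jar_yellow, jar_blue's own z axis and vertical below 0.15 rad and linear speed of each of jar_red, jar_green, jar_yellow, jar_blue, pin below 0.03 m/s and (horizontal distance between jar_green and block_hole0 below 0.008 m or horizontal distance between jar_green and block_hole1 below 0.008 m or horizontal distance between jar_green and block_hole2 below 0.008 m or horizontal distance between jar_green and block_hole3 below 0.008 m) and (horizontal distance between jar_yellow and block_hole0 below 0.008 m or horizontal distance between jar_yellow and block_hole1 below 0.008 m or horizontal distance between jar_yellow and block_hole2 below 0.008 m or horizontal distance between jar_yellow and block_hole3 below 0.008 m) and (horizontal distance between jar_blue and block_hole0 below 0.008 m or horizontal distance between jar_blue and block_hole1 below 0.008 m or horizontal distance between jar_blue and block_hole2 below 0.008 m or horizontal distance between jar_blue and block_hole3 below 0.008 m) and height (world z) of each of pin_end_a, pin_end_b above 0.2 m and angle between pin's own x axis and vertical between 1.27 and 1.87 rad and contact force between pin and the fingers above 2 N and angular speed of pin below 0.2 rad/s and contact force between pin and unit below 0.1 N and contact force between pin and block below 0.1 N and contact force between pin and jar_red below 0.1 N and contact force between pin and jar_green below 0.1 N and contact force between pin and jar_yellow below 0.1 N and contact force between pin and jar_blue below 0.1 N and contact force between pin and soap below 0.1 N and contact force between pin and mug below 0.1 N and contact force between pin and bowl below 0.1 N and contact force between pin and spatula below 0.1 N and contact force between pin and can below 0.1 N); the arm keeps its last pose, push and grip.
It fails at once if another thing on the counter (soap, mug, bowl, spatula, can) is pushed more than 30 mm (distance of any of soap, mug, bowl, spatula, can from where it was at the start of the episode above 0.03 m).
It also fails if it takes over 72 s, if anything falls off the work surface, if the arm or the gripper's body presses on something with over 40 N, if the wrist force passes 120 N, or if a joint passes its speed limit or range.

## Robot

A 6-joint arm with a two-finger parallel gripper is mounted at the origin on the work surface. World frame = base frame: x ahead of the robot, y to its left, z up, the work surface at z = 0. Lengths are in m, angles in rad, forces in N, time in s.
With the tool pointing down it reaches from about 0.325 to 0.775 m from the base axis. Payload 9.3 kg.
Tool frame: the origin (TCP) lies midway between the tips of the shut fingers; the grasp point (between the pads) lies 19 mm behind it (robot.grasp_offset is the distance from the TCP to the grasp point, in m); z points along the fingers, y is the line along which they close (so a half turn about z gives the same grasp; the last joint's range is limited). The gripper opens to 85 mm and grips with 20 to 120 N. Pads are 22 mm wide; open, the fingers measure 114 mm over their backs; the gripper's body (76 mm by 85 mm) begins 54 mm behind the grasp point. The pads swing forward as they close: fully open they stand 13 mm farther back than shut.
Start: joints at [-1.409, 0.259, 0.021, 1.334, 0, 1.418], TCP at [0.17, -0.523, 0.231] pointing down, gripper open.
Joint ranges: [-3.04, 3.04], [-0.91, 1.82], [-1.04, 1.36], [-1.92, 1.95], [-1.52, 1.45], [-3.14, 3.14]. Speed limits (rad/s): [2.22, 2.22, 2.79, 3.14, 3.14, 3.14].

## Interface

Orientations are given as a rotation vector (axis times angle).
In Python, from bench import robot, imaging, ticket gives the robot as it stands.
- The arm moves only by the tool apply_moves, never from a script. Its argument "commands" is a list of rows, each an object with "travel": the shift along the tool's x, y, z in mm, a list of three; "spin": the turn about the tool's z in rad; "gripper": the finger opening in mm, from 0 to 85.4. In form: [{"travel": [x, y, z], "spin": spin, "gripper": gripper}, ...]. A call has 1 to 20 rows; each row is the pose to reach, as a shift and turn from the pose commanded when the call began, along the tool's axes at that moment; what a row does not reach only later rows make up. A row lasts 1/10 s, in which the tool goes at most 50 mm and 8.59 degrees, less where a joint would pass 70% of its speed; a pose out of reach is approached as far as the arm can. A call with a gripper value outside its range is refused whole. The fingers move at their own pace and stop on an object; "newtons" is the grip in N (left out, the last holds). Time passes only in rows, so rows that repeat a pose let the fingers close. It gives the time, the measured TCP pose, the force, the opening and the grip force at its end, in the units of the state.
- robot.get_state(): the state, without advancing time (a new reading comes with each control period).
- imaging.grab_frame(name): name is "scene" or "top"; returns the picture (420x560x3 uint8, red, green, blue); there is no depth.
- imaging.camera_params(name): a dict with "fx", "fy", "cx", "cy" (pixels), "origin" and "rotation" of the camera in the world. Camera axes: x right, y down, z forward; pixel columns grow to the right and rows downward; lengths in m; the calibration is good to about 2 mm. A picture is of the moment at which its call begins. camera_params takes no time and is no camera call.
- ticket.close_job(): hands the job in; it is judged then, once.
The state is a dict: "time": time; "joint_pos": joint angles; "qvel": joint speeds; "joint_torque": joint torques, N m; "tool_pos": TCP position; "eef_rot": TCP orientation; "force": force on the tool from outside, world axes, zero at the start; "wrist_torque": the same for the moment, N m; "finger_gap": finger opening in m; "grip_force": force on a finger pad.
Only numpy, scipy, OpenCV 4.12 (cv2) and the standard library are available. Lean on these libraries where they do the work, as an engineer would, in place of code of your own. Each camera call takes 0.05 s, during which the arm holds its last target. There are 200 camera calls.

## Working session

There is one attempt and no reset: what is moved stays moved. The work goes in short steps, Python scripts to look and compute and a tool call to move; the robot and the scene stay as the last step left them, time stands still between calls to the robot, and variables do not carry over. Pictures are saved under pics/ and viewed, at most 10 in all, crops included, and the job is handed in when it is done.

Besides the shell and the picture viewer there is one more tool, called in YAML: its name, and indented under it one key for each argument. apply_moves: Moves the arm, as the interface text tells. Its arguments: {"type":"object","properties":{"commands":{"type":"array"},"newtons":{"type":"number"}},"required":["commands"]}

```bash
mkdir -p pics
python3 - <<'E'
from bench import robot, imaging
import cv2
for n in("scene","top"):
    f=imaging.grab_frame(n); cv2.imwrite(f"pics/{n}0.png",cv2.resize(f[:,:,::-1],(800,600),interpolation=cv2.INTER_CUBIC)); cv2.imwrite(f"pics/raw_{n}0.png",f[:,:,::-1])
    print(n,imaging.camera_params(n))
s=robot.get_state();print(s, robot.grasp_offset)
E
```

```text
scene {'fx': 438.3267583137595, 'fy': 438.3267583137595, 'cx': 280.4750276630722, 'cy': 212.91114308063624, 'origin': array([ 0.97233774, -0.60403173,  1.11743349]), 'rotation': array([-2.49779384, -0.77783799,  0.22086864])}
top {'fx': 498.912041244178, 'fy': 498.912041244178, 'cx': 274.1537657369852, 'cy': 213.46009724464133, 'origin': array([ 0.40099567, -0.07862579,  1.44823852]), 'rotation': array([-2.14358955,  2.16151791, -0.18521584])}
{'time': 0.1, 'joint_pos': array([-1.40857616e+00,  2.59123491e-01,  2.08079366e-02,  1.33369092e+00,
       -2.58905128e-05,  1.41816624e+00]), 'qvel': array([-0.00022401, -0.00311238,  0.00171851,  0.00224149,  0.00053749,
       -0.00135254]), 'joint_torque': array([ 5.34387626e-03, -5.56694734e+01,  3.45071661e+01,  1.16405060e-02,
       -1.56346368e-04, -2.92183664e-06]), 'tool_pos': array([ 0.17025011, -0.52270908,  0.23072166]), 'eef_rot': array([-3.10154941e+00, -4.92335694e-01,  4.97638999e-05]), 'force': array([0.16885012, 0.96814105, 0.78134373]), 'wrist_torque': array([-0.02652336, -0.00735431, -0.0189272 ]), 'grip_force': 0.0, 'finger_gap': 0.08574567887110852} 0.0187
```

View pics/scene0.png

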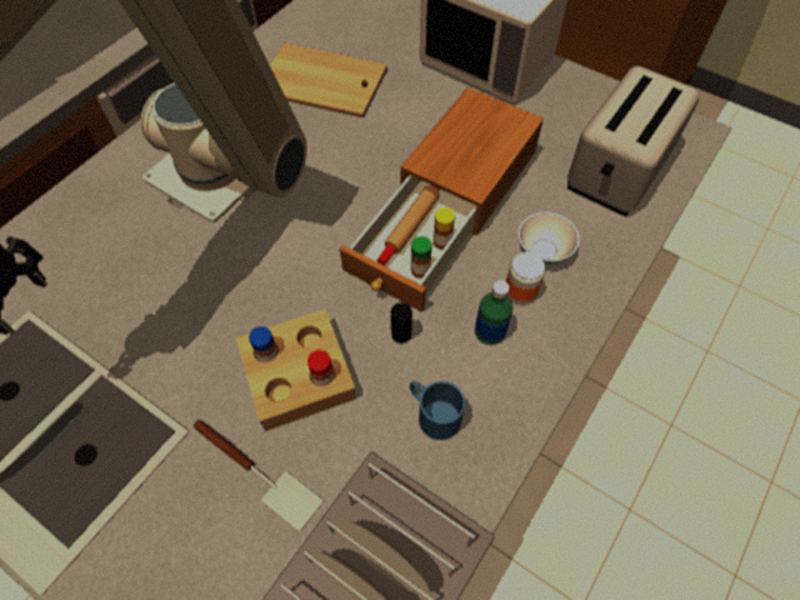

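View pics/top0.png

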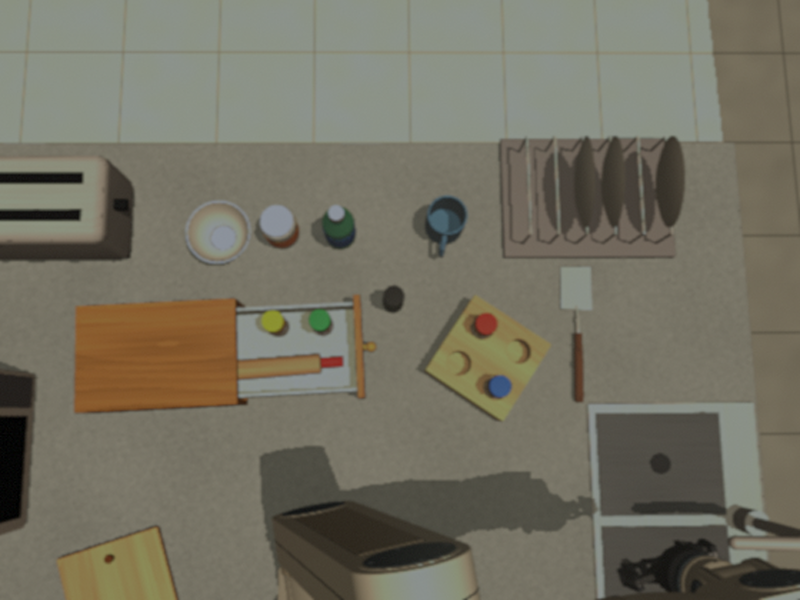

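Candidates: drawer jars are yellow, top (272,322), and green, top (319,320). Red (486,324) and blue (500,386) are already in the block. The black look-alike at top (393,298) is not meant. The pin runs top (240,368)–(343,362). The empty holes are at top (458,362) and (518,350). I'll check this choice in close crops.

Run:
```python
import cv2
a=cv2.imread("pics/raw_top0.png")[195:305,150:400]; cv2.imwrite("pics/ct.png",cv2.resize(cv2.convertScaleAbs(a,alpha=1.5),None,fx=3.2,fy=3.2,interpolation=cv2.INTER_CUBIC))
a=cv2.imread("pics/raw_scene0.png")[110:305,155:395]; cv2.imwrite("pics/cs.png",cv2.resize(cv2.convertScaleAbs(a,alpha=1.2),None,fx=3,fy=3,interpolation=cv2.INTER_CUBIC))
```

```text
(no output)
```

View pics/ct.png

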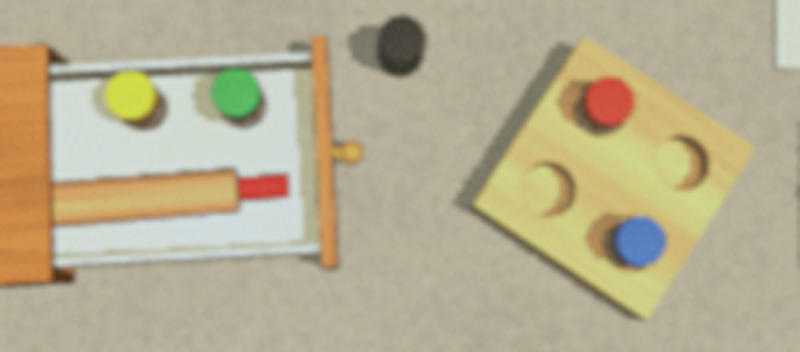

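View pics/cs.png

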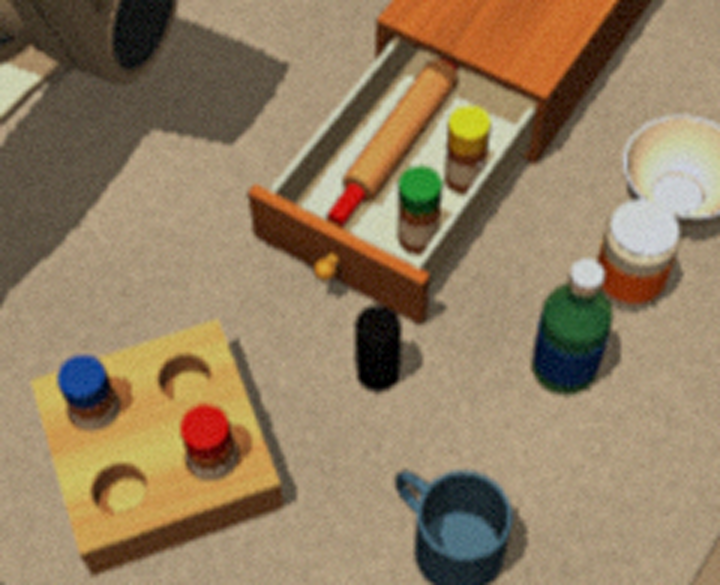

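Both crops confirm the choice. Cap tops in the top crop: yellow (131,95), green (236,93), red (609,102), blue (640,242). Empty holes: (549,187) and (682,163). Pin: barrel end near (238,190), handle end (288,187). Next I'll triangulate.

```bash
cat > h.py <<'E'
import numpy as np, cv2
from scipy.spatial.transform import Rotation as R
from bench import imaging
P={n:imaging.camera_params(n) for n in("scene","top")}
OFF={"top":(150,195,3.2),"scene":(155,110,3.0)}
def ray(n,u,crop=True):
    p=P[n]; u=np.array(u,float)
    if crop: x,y,s=OFF[n]; u=(u+.5)/s-.5+[x,y]
    d=R.from_rotvec(p["rotation"]).apply([(u[0]-p["cx"])/p["fx"],(u[1]-p["cy"])/p["fy"],1]); return p["origin"],d
def atz(n,u,z,crop=True):
    o,d=ray(n,u,crop); return o+d*(z-o[2])/d[2]
def tri(ut,us):
    (a,d),(b,e)=ray("top",ut),ray("scene",us)
    t=np.linalg.lstsq(np.c_[d,-e],b-a,rcond=None)[0]; p,q=a+t[0]*d,b+t[1]*e
    return (p+q)/2*1000,np.linalg.norm(p-q)*1000
E
python3 - <<'E'
from h import *
np.set_printoptions(precision=1,suppress=True)
D=dict(yellow=((131,95),(469,123)),green=((236,93),(420,184)),red=((609,102),(206,423)),blue=((640,242),(85,374)),holeL=((549,187),(185,378)),holeR=((682,163),(119,489)),
 cabU=((48,46),(545,98)),cabD=((50,283),(379,18)),frU=((318,37),(427,288)),frD=((331,268),(252,192)),c1=((587,38),(280,485)),c2=((755,150),(92,556)),c3=((645,319),(34,380)),c4=((473,203),(220,322)),
 hEnd=((288,186),(335,214)),barrel=((238,190),(362,187)))
for k,(a,b) in D.items(): print(k,*tri(a,b))
z=dict(yellow=115,green=115,red=115,blue=115,cabU=110,cabD=110,frU=82,frD=82)
for k,(a,b) in D.items():
    h=z.get(k,55)/1e3
    if k in("hEnd","barrel"): h=.04
    print(k,"top",atz("top",a,h)[:2]*1000,"scene",atz("scene",b,h)[:2]*1000)
E
```

```text
yellow [576.7 118.3 110.9] 1.7366192016849755
green [577.8  30.2 110.1] 1.8389192466740956
red [ 568.1 -284.   112.9] 3.5990113065888822
blue [ 450.6 -306.3  110.7] 4.758370795848534
holeL [ 500.3 -239.1   53. ] 1.6003870951656693
holeR [ 520.7 -357.    50.4] 2.089695493157064
cabU [619.9 190.  107.2] 2.8166345659422167
cabD [421.8 184.9 105.9] 5.216003111433185
frU [632.8 -37.9  63.7] 1.291821649593207
frD [432.  -47.9  72.2] 3.457761144234745
c1 [ 633.8 -275.2   50.8] 5.046270646604131
c2 [ 535.6 -419.8   43.5] 12.367045047297017
c3 [ 385.9 -319.3   51.1] 3.200807628462874
c4 [ 487.4 -172.3   48.3] 2.344544629275854
hEnd [504.1 -10.1  48.5] 3.526059643539299
barrel [502.8  35.4  41.1] 7.02056264617856
yellow top [575.5 117.1] scene [578.8 116.1]
green top [576.5  29.2] scene [580.3  27.9]
red top [ 566.6 -285. ] scene [ 570.1 -283.3]
blue top [ 448.9 -307.4] scene [ 454.5 -305.8]
holeL top [ 499.6 -239.5] scene [ 501.7 -239.2]
holeR top [ 519.7 -356.9] scene [ 523.4 -357.3]
cabU top [618.4 188.4] scene [621.8 188.9]
cabD top [419.9 182.2] scene [425.7 183.7]
frU top [629.3 -38.8] scene [639.2 -47.2]
frD top [430.6 -49.4] scene [438.2 -51.9]
c1 top [ 631.4 -276.4] scene [ 636.8 -274.6]
c2 top [ 530.6 -421.8] scene [ 544.5 -417.3]
c3 top [ 384.9 -319.9] scene [ 389.2 -319.2]
c4 top [ 486.2 -172.7] scene [ 491.2 -174.2]
hEnd top [503.5 -10.9] scene [501.6  -4. ]
barrel top [500.3  33. ] scene [504.7  38.7]
```

```bash
cat >> h.py <<'E'
from bench import robot
def go(*targets):
    s=robot.get_state(); M=R.from_rotvec(s["eef_rot"]); p=s["tool_pos"]
    print("yaw",np.degrees(np.arctan2(*M.as_matrix()[[1,0],0])).round(1),"p",(p*1e3).round(1),"gap",s["finger_gap"],"t",s["time"],"j6",s["joint_pos"][5])
    for t in targets: print(t,M.inv().apply(np.array(t)/1e3-p).round(4)*1e3)
E
python3 - <<'E'
from h import *
np.set_printoptions(precision=1,suppress=True)
go((578,29,200),(578,29,80))
for u in((60,204),(236,190.5),(288,187)): print(atz("top",u,.040)*1000)
for u in((362,187),(335,214),(440,72)): print("s",atz("scene",u,.040)*1000)
q=lambda *u:(np.array(u)*.7)
for u in((76,307),(237,298),(239,403),(76,411)): print("cab",atz("top",q(*u),.11,False)*1000)
E
```

```text
yaw 18.0 p [ 170.3 -522.7  230.7] gap 0.08574567887110852 t 0.1 j6 1.4181662427951538
(578, 29, 200) [ 558.6 -398.3   31.3]
(578, 29, 80) [ 558.5 -398.1  151.3]
[489.4 188.7  40. ]
[499.9  34.8  40. ]
[502.6 -10.9  40. ]
s [504.7  38.7  40. ]
s [501.6  -4.   40. ]
s [486.1 211.2  40. ]
cab [604.4 486.4 110. ]
cab [619.6 185.1 110. ]
cab [422.4 177.  110. ]
cab [410.7 475.5 110. ]
```

apply_moves:
  commands:
    - {"travel": [50,-36,3],"spin": 0,"gripper": 65}
    - {"travel": [100,-72,6],"spin": 0,"gripper": 65}
    - {"travel": [140,-100,8],"spin": 0,"gripper": 65}
    - {"travel": [180,-128,10],"spin": 0,"gripper": 65}
    - {"travel": [220,-157,12],"spin": 0,"gripper": 65}
    - {"travel": [260,-186,14],"spin": 0,"gripper": 65}
    - {"travel": [300,-214,16],"spin": 0,"gripper": 65}
    - {"travel": [340,-243,18],"spin": 0,"gripper": 65}
    - {"travel": [380,-271,20],"spin": 0,"gripper": 65}
    - {"travel": [420,-300,22],"spin": 0,"gripper": 65}
    - {"travel": [460,-328,24],"spin": 0,"gripper": 65}
    - {"travel": [500,-357,26],"spin": 0,"gripper": 65}
    - {"travel": [530,-378,28],"spin": 0,"gripper": 65}
    - {"travel": [550,-392,30],"spin": 0,"gripper": 65}
    - {"travel": [558.5,-398,31],"spin": 0,"gripper": 65}
    - {"travel": [558.5,-398,31],"spin": 0,"gripper": 65}
    - {"travel": [558.5,-398,31],"spin": 0,"gripper": 65}
    - {"travel": [558.5,-398,31],"spin": 0,"gripper": 65}

```text
time: 1.9
tool_pos: [0.5775, 0.0272, 0.2006]
eef_rot: [3.103, 0.49, -0.0]
force: [-0.9, 0.6, 0.3]
finger_gap: 0.065
grip_force: 0.0
```

Run:
```python
from h import *
go((578,29,200),(578,29,80))
```

```text
yaw 18.0 p [577.5  27.2 200.6] gap 0.0650466897314542 t 1.9 j6 2.7303319166650435
(578, 29, 200) [ 1.  -1.6  0.6]
(578, 29, 80) [  1.   -1.6 120.6]
```

apply_moves:
  commands:
    - {"travel": [1,-1.5,40],"spin": 0,"gripper": 65}
    - {"travel": [1,-1.5,75],"spin": 0,"gripper": 65}
    - {"travel": [1,-1.5,100],"spin": 0,"gripper": 65}
    - {"travel": [1,-1.5,115],"spin": 0,"gripper": 65}
    - {"travel": [1,-1.5,120],"spin": 0,"gripper": 65}
    - {"travel": [1,-1.5,120],"spin": 0,"gripper": 65}
    - {"travel": [1,-1.5,120],"spin": 0,"gripper": 35}
    - {"travel": [1,-1.5,120],"spin": 0,"gripper": 35}
    - {"travel": [1,-1.5,120],"spin": 0,"gripper": 35}
    - {"travel": [1,-1.5,120],"spin": 0,"gripper": 35}
    - {"travel": [1,-1.5,120],"spin": 0,"gripper": 35}
    - {"travel": [1,-1.5,120],"spin": 0,"gripper": 35}
  newtons: 40

```text
time: 3.1
tool_pos: [0.5793, 0.03, 0.0816]
eef_rot: [3.102, 0.492, 0.004]
force: [0.0, -0.0, 6.8]
finger_gap: 0.041
grip_force: 40.1
```

apply_moves:
  commands:
    - {"travel": [0,0,-30],"spin": 0,"gripper": 35}
    - {"travel": [0,0,-70],"spin": 0,"gripper": 35}
    - {"travel": [0,0,-105],"spin": 0,"gripper": 35}
    - {"travel": [0,0,-125],"spin": 0,"gripper": 35}
    - {"travel": [0,0,-125],"spin": 0,"gripper": 35}
    - {"travel": [0,0,-125],"spin": 0,"gripper": 35}

```text
time: 3.7
tool_pos: [0.5785, 0.0302, 0.2051]
eef_rot: [3.103, 0.493, 0.0]
force: [-0.5, -0.7, -1.9]
finger_gap: 0.0409
grip_force: 41.0
```

Run:
```python
from h import *
go((500,-238,205),(521.5,-356,205))
```

```text
yaw 18.0 p [578.5  30.2 205.1] gap 0.04093468758409131 t 3.7 j6 2.734028227107336
(500, -238, 205) [-1.577e+02  2.307e+02  1.000e-01]
(521.5, -356, 205) [-1.738e+02  3.496e+02  1.000e-01]
```

apply_moves:
  commands:
    - {"travel": [-15,30,0],"spin": 0,"gripper": 35}
    - {"travel": [-35,70,0],"spin": 0,"gripper": 35}
    - {"travel": [-55,110,0],"spin": 0,"gripper": 35}
    - {"travel": [-75,150,0],"spin": 0,"gripper": 35}
    - {"travel": [-95,190,0],"spin": 0,"gripper": 35}
    - {"travel": [-115,230,0],"spin": 0,"gripper": 35}
    - {"travel": [-135,270,0],"spin": 0,"gripper": 35}
    - {"travel": [-152,305,0],"spin": 0,"gripper": 35}
    - {"travel": [-166,334,0],"spin": 0,"gripper": 35}
    - {"travel": [-174,349.5,0],"spin": 0,"gripper": 35}
    - {"travel": [-174,349.5,0],"spin": 0,"gripper": 35}
    - {"travel": [-174,349.5,40],"spin": 0,"gripper": 35}
    - {"travel": [-174,349.5,70],"spin": 0,"gripper": 35}
    - {"travel": [-174,349.5,82],"spin": 0,"gripper": 35}
    - {"travel": [-174,349.5,82],"spin": 0,"gripper": 35}
    - {"travel": [-174,349.5,82],"spin": 0,"gripper": 35}

```text
time: 5.3
tool_pos: [0.522, -0.3557, 0.1244]
eef_rot: [3.102, 0.494, 0.001]
force: [-0.4, -0.5, -2.0]
finger_gap: 0.0411
grip_force: 41.1
```

Run:
```python
from h import *
go((521.5,-356,100))
f=imaging.grab_frame("scene"); g=imaging.grab_frame("top")
a=cv2.resize(f[210:310,155:265,::-1],None,fx=3.6,fy=3.6,interpolation=cv2.INTER_CUBIC)
b=cv2.resize(g[200:300,290:400,::-1],None,fx=3.6,fy=3.6,interpolation=cv2.INTER_CUBIC)
cv2.imwrite("pics/chk1.png",cv2.convertScaleAbs(np.hstack([a,b]),alpha=1.3))
```

```text
yaw 18.1 p [ 522.  -355.7  124.4] gap 0.04112828872826477 t 5.3 j6 2.0950045475845744
(521.5, -356, 100) [-0.5  0.1 24.4]
```

View pics/chk1.png

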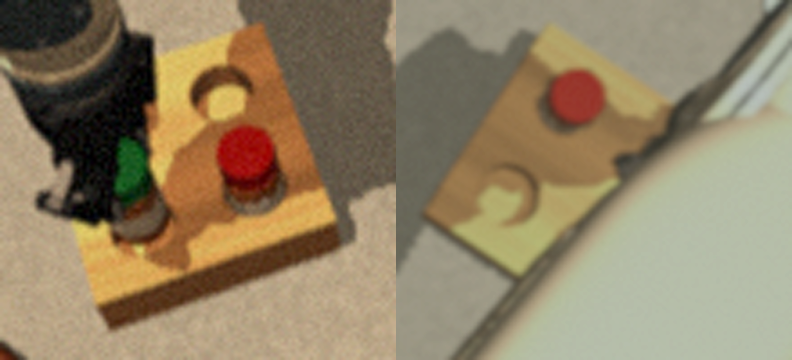

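The scene view shows the green jar's underside at (140,228), directly over its hole at about (142,240). It's aligned, so I'll insert it.

apply_moves:
  commands:
    - {"travel": [-0.5,0,6],"spin": 0,"gripper": 35}
    - {"travel": [-0.5,0,12],"spin": 0,"gripper": 35}
    - {"travel": [-0.5,0,18],"spin": 0,"gripper": 35}
    - {"travel": [-0.5,0,22],"spin": 0,"gripper": 35}
    - {"travel": [-0.5,0,22],"spin": 0,"gripper": 35}

```text
time: 5.9
tool_pos: [0.5205, -0.356, 0.1004]
eef_rot: [-3.102, -0.492, 0.001]
force: [-0.2, 0.9, -1.9]
finger_gap: 0.0411
grip_force: 41.1
```

apply_moves:
  commands:
    - {"travel": [0,0,6],"spin": 0,"gripper": 35}
    - {"travel": [0,0,12],"spin": 0,"gripper": 35}
    - {"travel": [0,0,16],"spin": 0,"gripper": 35}
    - {"travel": [0,0,19],"spin": 0,"gripper": 35}
    - {"travel": [0,0,20],"spin": 0,"gripper": 35}
    - {"travel": [0,0,20],"spin": 0,"gripper": 35}

```text
time: 6.5
tool_pos: [0.5209, -0.3561, 0.0817]
eef_rot: [3.103, 0.493, 0.0]
force: [-0.8, 1.3, 3.0]
finger_gap: 0.0415
grip_force: 41.8
```

Seated on the hole floor (z matches the grasp height, contact force up). Release and rise.

apply_moves:
  commands:
    - {"travel": [0,0,0],"spin": 0,"gripper": 60}
    - {"travel": [0,0,0],"spin": 0,"gripper": 60}
    - {"travel": [0,0,0],"spin": 0,"gripper": 60}
    - {"travel": [0,0,0],"spin": 0,"gripper": 60}
    - {"travel": [0,0,-20],"spin": 0,"gripper": 60}
    - {"travel": [0,0,-50],"spin": 0,"gripper": 60}
    - {"travel": [0,0,-90],"spin": 0,"gripper": 60}
    - {"travel": [0,0,-120],"spin": 0,"gripper": 60}
    - {"travel": [0,0,-120],"spin": 0,"gripper": 60}

```text
time: 7.4
tool_pos: [0.5222, -0.3573, 0.206]
eef_rot: [3.097, 0.492, 0.007]
force: [0.8, -0.9, -0.1]
finger_gap: 0.0599
grip_force: 0.0
```

Run:
```python
from h import *
go((577.5,118,205),(577.5,118,82))
```

```text
yaw 18.0 p [ 522.2 -357.3  206. ] gap 0.05988518581250141 t 7.4 j6 2.094071327495621
(577.5, 118, 205) [ 199.8 -434.8   -1.1]
(577.5, 118, 82) [ 199.4 -435.6  121.9]
```

apply_moves:
  commands:
    - {"travel": [15,-33,0],"spin": 0,"gripper": 65}
    - {"travel": [35,-76,0],"spin": 0,"gripper": 65}
    - {"travel": [55,-120,0],"spin": 0,"gripper": 65}
    - {"travel": [75,-163,0],"spin": 0,"gripper": 65}
    - {"travel": [95,-207,0],"spin": 0,"gripper": 65}
    - {"travel": [115,-250,0],"spin": 0,"gripper": 65}
    - {"travel": [135,-294,0],"spin": 0,"gripper": 65}
    - {"travel": [155,-338,0],"spin": 0,"gripper": 65}
    - {"travel": [175,-381,0],"spin": 0,"gripper": 65}
    - {"travel": [190,-415,0],"spin": 0,"gripper": 65}
    - {"travel": [199.5,-435,0],"spin": 0,"gripper": 65}
    - {"travel": [199.5,-435,0],"spin": 0,"gripper": 65}
    - {"travel": [199.5,-435,40],"spin": 0,"gripper": 65}
    - {"travel": [199.5,-435,80],"spin": 0,"gripper": 65}
    - {"travel": [199.5,-435,105],"spin": 0,"gripper": 65}
    - {"travel": [199.5,-435,120],"spin": 0,"gripper": 65}
    - {"travel": [199.5,-435,124],"spin": 0,"gripper": 65}
    - {"travel": [199.5,-435,124],"spin": 0,"gripper": 65}

```text
time: 9.2
tool_pos: [0.5757, 0.1185, 0.0768]
eef_rot: [3.103, 0.491, -0.002]
force: [-0.1, -0.5, 0.7]
finger_gap: 0.0652
grip_force: 0.0
```

apply_moves:
  commands:
    - {"travel": [0,0,0],"spin": 0,"gripper": 35}
    - {"travel": [0,0,0],"spin": 0,"gripper": 35}
    - {"travel": [0,0,0],"spin": 0,"gripper": 35}
    - {"travel": [0,0,0],"spin": 0,"gripper": 35}
    - {"travel": [0,0,0],"spin": 0,"gripper": 35}
    - {"travel": [0,0,0],"spin": 0,"gripper": 35}
  newtons: 40

```text
time: 9.8
tool_pos: [0.5765, 0.1191, 0.0785]
eef_rot: [3.102, 0.492, 0.003]
force: [-0.5, 0.1, 6.8]
finger_gap: 0.0409
grip_force: 40.7
```

apply_moves:
  commands:
    - {"travel": [0,0,-30],"spin": 0,"gripper": 35}
    - {"travel": [0,0,-70],"spin": 0,"gripper": 35}
    - {"travel": [0,0,-105],"spin": 0,"gripper": 35}
    - {"travel": [0,0,-125],"spin": 0,"gripper": 35}
    - {"travel": [0,0,-125],"spin": 0,"gripper": 35}
    - {"travel": [0,0,-125],"spin": 0,"gripper": 35}

```text
time: 10.4
tool_pos: [0.5757, 0.1192, 0.2019]
eef_rot: [-3.103, -0.493, -0.0]
force: [-0.4, -0.3, -1.1]
finger_gap: 0.0411
grip_force: 41.0
```

Run:
```python
from h import *
go((499.5,-238,205),(499.5,-238,122))
```

```text
yaw 18.0 p [575.7 119.2 201.9] gap 0.04114057939883917 t 10.4 j6 2.8882055014577075
(499.5, -238, 205) [-183.1  316.1   -3.1]
(499.5, -238, 122) [-183.1  316.1   79.9]
```

apply_moves:
  commands:
    - {"travel": [-18,31,0],"spin": 0,"gripper": 35}
    - {"travel": [-40,70,0],"spin": 0,"gripper": 35}
    - {"travel": [-64,110,0],"spin": 0,"gripper": 35}
    - {"travel": [-87,150,0],"spin": 0,"gripper": 35}
    - {"travel": [-110,190,0],"spin": 0,"gripper": 35}
    - {"travel": [-133,230,0],"spin": 0,"gripper": 35}
    - {"travel": [-154,266,0],"spin": 0,"gripper": 35}
    - {"travel": [-172,297,0],"spin": 0,"gripper": 35}
    - {"travel": [-183.5,316,0],"spin": 0,"gripper": 35}
    - {"travel": [-183.5,316,0],"spin": 0,"gripper": 35}
    - {"travel": [-183.5,316,40],"spin": 0,"gripper": 35}
    - {"travel": [-183.5,316,70],"spin": 0,"gripper": 35}
    - {"travel": [-183.5,316,85],"spin": 0,"gripper": 35}
    - {"travel": [-183.5,316,95],"spin": 0,"gripper": 35}
    - {"travel": [-183.5,316,103],"spin": 0,"gripper": 35}
    - {"travel": [-183.5,316,103],"spin": 0,"gripper": 35}

```text
time: 12.0
tool_pos: [0.499, -0.2375, 0.0984]
eef_rot: [-3.102, -0.493, 0.002]
force: [-0.4, 0.5, -0.2]
finger_gap: 0.041
grip_force: 41.1
```

apply_moves:
  commands:
    - {"travel": [0,0,6],"spin": 0,"gripper": 35}
    - {"travel": [0,0,12],"spin": 0,"gripper": 35}
    - {"travel": [0,0,17],"spin": 0,"gripper": 35}
    - {"travel": [0,0,20],"spin": 0,"gripper": 35}
    - {"travel": [0,0,21],"spin": 0,"gripper": 35}
    - {"travel": [0,0,21],"spin": 0,"gripper": 35}

```text
time: 12.6
tool_pos: [0.4992, -0.2381, 0.0785]
eef_rot: [3.103, 0.492, 0.0]
force: [-1.0, 1.2, 2.5]
finger_gap: 0.0408
grip_force: 41.4
```

apply_moves:
  commands:
    - {"travel": [0,0,0],"spin": 0,"gripper": 60}
    - {"travel": [0,0,0],"spin": 0,"gripper": 60}
    - {"travel": [0,0,0],"spin": 0,"gripper": 60}
    - {"travel": [0,0,0],"spin": 0,"gripper": 60}
    - {"travel": [0,0,-20],"spin": 0,"gripper": 60}
    - {"travel": [0,0,-50],"spin": 0,"gripper": 60}
    - {"travel": [0,0,-90],"spin": 0,"gripper": 60}
    - {"travel": [0,0,-120],"spin": 0,"gripper": 60}
    - {"travel": [0,0,-120],"spin": 0,"gripper": 60}

```text
time: 13.5
tool_pos: [0.5007, -0.2391, 0.2025]
eef_rot: [3.098, 0.492, 0.008]
force: [0.2, -0.4, -0.1]
finger_gap: 0.0596
grip_force: 0.0
```

Run:
```python
from h import *
go((499,100,205))
```

```text
yaw 18.0 p [ 500.7 -239.1  202.5] gap 0.05964661370866553 t 13.5 j6 2.230031425871665
(499, 100, 205) [ 103.4 -322.9   -3.8]
```

apply_moves:
  commands:
    - {"travel": [10,-33,0],"spin": -0.12,"gripper": 60}
    - {"travel": [22,-71,0],"spin": -0.26,"gripper": 60}
    - {"travel": [34,-109,0],"spin": -0.4,"gripper": 60}
    - {"travel": [46,-148,0],"spin": -0.54,"gripper": 60}
    - {"travel": [58,-187,0],"spin": -0.68,"gripper": 60}
    - {"travel": [70,-225,0],"spin": -0.82,"gripper": 60}
    - {"travel": [82,-264,0],"spin": -0.96,"gripper": 60}
    - {"travel": [92,-296,0],"spin": -1.1,"gripper": 60}
    - {"travel": [101.5,-326.5,0],"spin": -1.24,"gripper": 60}
    - {"travel": [101.5,-326.5,0],"spin": -1.32,"gripper": 60}
    - {"travel": [101.5,-326.5,0],"spin": -1.32,"gripper": 60}
    - {"travel": [101.5,-326.5,0],"spin": -1.32,"gripper": 60}
    - {"travel": [101.5,-326.5,0],"spin": -1.32,"gripper": 60}

```text
time: 14.8
tool_pos: [0.4947, 0.1032, 0.198]
eef_rot: [-2.152, -2.288, 0.0]
force: [0.3, 0.6, 0.3]
finger_gap: 0.0596
grip_force: 0.0
```

Run:
```python
from h import *
go((496,103,200),(496,103,26))
f=imaging.grab_frame("scene"); g=imaging.grab_frame("top")
a=cv2.resize(f[130:305,155:355,::-1],(400,350),interpolation=cv2.INTER_CUBIC)
b=cv2.resize(g[195:305,220:400,::-1],(400,244),interpolation=cv2.INTER_CUBIC)
b=np.vstack([b,np.zeros((106,400,3),np.uint8)])
cv2.imwrite("pics/chk2.png",cv2.convertScaleAbs(np.hstack([a,b]),alpha=1.3))
```

```text
yaw 93.5 p [494.7 103.2 198. ] gap 0.05957554032517346 t 14.8 j6 1.5491988520815478
(496, 103, 200) [-0.3  1.3 -2. ]
(496, 103, 26) [ -0.2   1.4 172. ]
```

View pics/chk2.png

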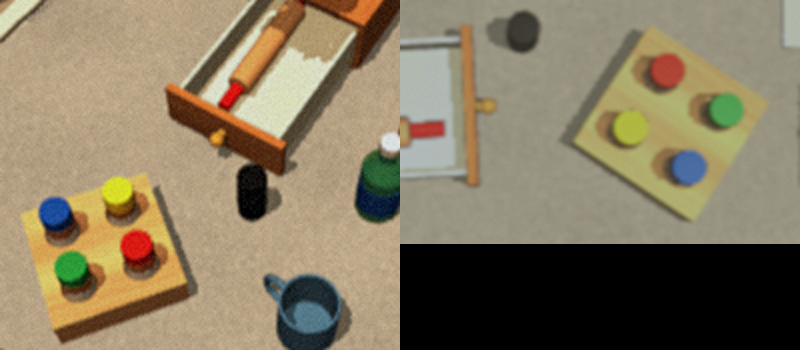

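The scene and top crops show all four jars (blue, yellow, red, green) seated at the same height in the block. The pin is undisturbed, with end b at top crop (444,129). Next I'll descend on the pin.

apply_moves:
  commands:
    - {"travel": [0,1.3,40],"spin": -0.005,"gripper": 56}
    - {"travel": [0,1.3,80],"spin": -0.005,"gripper": 56}
    - {"travel": [0,1.3,115],"spin": -0.005,"gripper": 56}
    - {"travel": [0,1.3,140],"spin": -0.005,"gripper": 56}
    - {"travel": [0,1.3,158],"spin": -0.005,"gripper": 56}
    - {"travel": [0,1.3,168],"spin": -0.005,"gripper": 56}
    - {"travel": [0,1.3,172],"spin": -0.005,"gripper": 56}
    - {"travel": [0,1.3,172],"spin": -0.005,"gripper": 56}
    - {"travel": [0,1.3,172],"spin": -0.005,"gripper": 56}
  newtons: 20

```text
time: 15.8
tool_pos: [0.4969, 0.1035, 0.0281]
eef_rot: [2.143, 2.294, 0.003]
force: [-2.4, -1.2, 14.6]
finger_gap: 0.0563
grip_force: 5.8
```

apply_moves:
  commands:
    - {"travel": [0,0,0],"spin": 0,"gripper": 30}
    - {"travel": [0,0,0],"spin": 0,"gripper": 30}
    - {"travel": [0,0,0],"spin": 0,"gripper": 30}
    - {"travel": [0,0,0],"spin": 0,"gripper": 30}
    - {"travel": [0,0,0],"spin": 0,"gripper": 30}
    - {"travel": [0,0,0],"spin": 0,"gripper": 30}
  newtons: 25

```text
time: 16.4
tool_pos: [0.4969, 0.1036, 0.0275]
eef_rot: [2.143, 2.295, 0.002]
force: [-2.1, -0.3, 10.7]
finger_gap: 0.039
grip_force: 24.0
```

apply_moves:
  commands:
    - {"travel": [0,0,-5],"spin": 0,"gripper": 30}
    - {"travel": [0,0,-12],"spin": 0,"gripper": 30}
    - {"travel": [0,0,-20],"spin": 0,"gripper": 30}
    - {"travel": [0,0,-20],"spin": 0,"gripper": 30}
    - {"travel": [0,0,-20],"spin": 0,"gripper": 30}

```text
time: 16.9
tool_pos: [0.4961, 0.1038, 0.0465]
eef_rot: [2.143, 2.296, 0.001]
force: [-0.9, -0.4, -1.7]
finger_gap: 0.0393
grip_force: 25.8
```

apply_moves:
  commands:
    - {"travel": [0,0,-6],"spin": 0,"gripper": 30}
    - {"travel": [0,0,-14],"spin": 0,"gripper": 30}
    - {"travel": [0,0,-20],"spin": 0,"gripper": 30}
    - {"travel": [0,0,-26],"spin": 0,"gripper": 30}
    - {"travel": [0,0,-32],"spin": 0,"gripper": 30}
    - {"travel": [0,0,-38],"spin": 0,"gripper": 30}
    - {"travel": [0,0,-38],"spin": 0,"gripper": 30}

```text
time: 17.6
tool_pos: [0.4962, 0.1039, 0.0851]
eef_rot: [2.143, 2.296, 0.001]
force: [-0.3, -0.3, -3.0]
finger_gap: 0.0389
grip_force: 25.8
```

apply_moves:
  commands:
    - {"travel": [0,0,-6],"spin": 0,"gripper": 30}
    - {"travel": [0,0,-12],"spin": 0,"gripper": 30}
    - {"travel": [0,0,-18],"spin": 0,"gripper": 30}
    - {"travel": [0,0,-22],"spin": 0,"gripper": 30}
    - {"travel": [0,0,-22],"spin": 0,"gripper": 30}

```text
time: 18.1
tool_pos: [0.4963, 0.1036, 0.1069]
eef_rot: [2.143, 2.296, 0.0]
force: [-0.1, -2.2, -2.9]
finger_gap: 0.0389
grip_force: 25.8
```

Run:
```python
from h import *
go((496,24,115))
f=imaging.grab_frame("scene")
cv2.imwrite("pics/chk3.png",cv2.convertScaleAbs(cv2.resize(f[60:260,200:400,::-1],(600,600),interpolation=cv2.INTER_CUBIC),alpha=1.3))
```

```text
yaw 93.9 p [496.3 103.6 106.9] gap 0.038854354257456016 t 18.1 j6 1.5424167248012663
(496, 24, 115) [-79.4  -5.8  -8. ]
```

View pics/chk3.png

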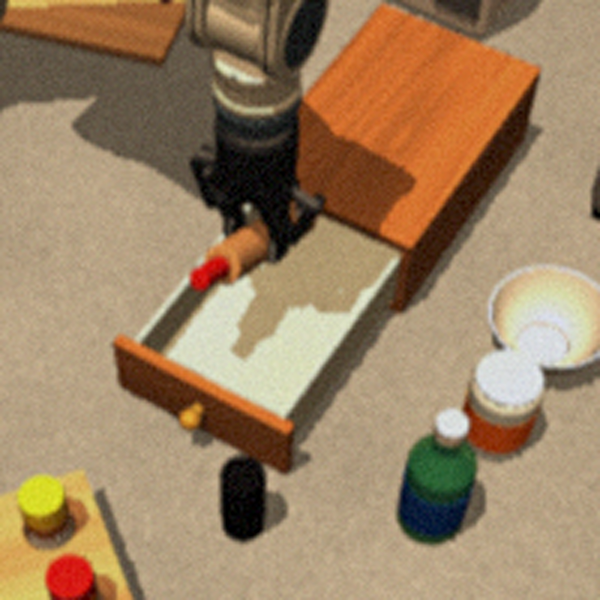

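The crop shows the pin tilted up at end b (red handle at (208,273)), held by the barrel. Now I'll draw it out toward the drawer front.

apply_moves:
  commands:
    - {"travel": [-10,0,0],"spin": 0,"gripper": 30}
    - {"travel": [-22,0,0],"spin": 0,"gripper": 30}
    - {"travel": [-36,-1,0],"spin": 0,"gripper": 30}
    - {"travel": [-50,-1,0],"spin": 0,"gripper": 30}
    - {"travel": [-64,-1,0],"spin": 0,"gripper": 30}
    - {"travel": [-78,-2,0],"spin": 0,"gripper": 30}
    - {"travel": [-90,-2,0],"spin": 0,"gripper": 30}
    - {"travel": [-100,-2,0],"spin": 0,"gripper": 30}
    - {"travel": [-108,-2,0],"spin": 0,"gripper": 30}
    - {"travel": [-108,-2,0],"spin": 0,"gripper": 30}

```text
time: 19.15
tool_pos: [0.5016, -0.005, 0.1063]
eef_rot: [2.145, 2.296, -0.0]
force: [0.7, 0.3, -1.8]
finger_gap: 0.0391
grip_force: 25.8
```

Run:
```python
from h import *
go()
f=imaging.grab_frame("scene");g=imaging.grab_frame("top")
a=cv2.resize(f[60:260,190:390,::-1],(400,400),interpolation=cv2.INTER_CUBIC)
b=cv2.resize(g[150:350,100:300,::-1],(400,400),interpolation=cv2.INTER_CUBIC)
cv2.imwrite("pics/chk4.png",cv2.convertScaleAbs(np.hstack([a,b]),alpha=1.3))
```

```text
yaw 93.9 p [501.6  -5.  106.3] gap 0.03914274461854518 t 19.15 j6 1.3255981048153709
```

View pics/chk4.png

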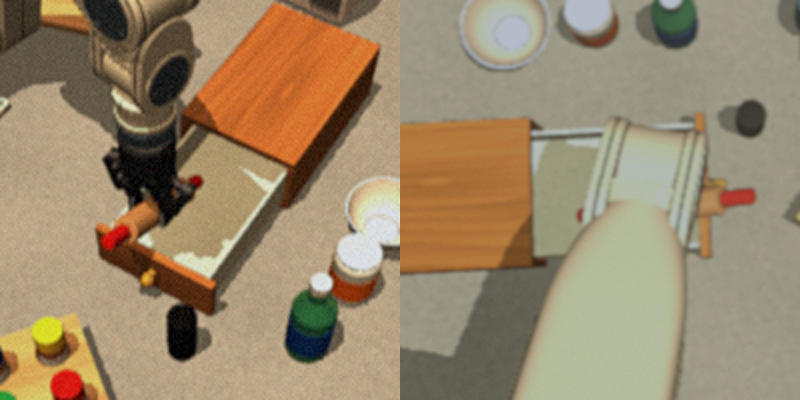

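The a end (scene crop (197,182), top crop (580,216)) is now clear of the cabinet edge (top crop x 530). I'll lift, then level the pin by setting its low end on the cabinet top.

apply_moves:
  commands:
    - {"travel": [0,0,-20],"spin": 0,"gripper": 30}
    - {"travel": [0,0,-50],"spin": 0,"gripper": 30}
    - {"travel": [0,0,-80],"spin": 0,"gripper": 30}
    - {"travel": [0,0,-100],"spin": 0,"gripper": 30}
    - {"travel": [0,0,-100],"spin": 0,"gripper": 30}
    - {"travel": [15,0,-100],"spin": 0,"gripper": 30}
    - {"travel": [40,0,-100],"spin": 0,"gripper": 30}
    - {"travel": [65,0,-100],"spin": 0,"gripper": 30}
    - {"travel": [85,0,-100],"spin": 0,"gripper": 30}
    - {"travel": [85,0,-100],"spin": 0,"gripper": 30}
    - {"travel": [85,0,-80],"spin": 0,"gripper": 30}
    - {"travel": [85,0,-60],"spin": 0,"gripper": 30}
    - {"travel": [85,0,-50],"spin": 0,"gripper": 30}
    - {"travel": [85,0,-40],"spin": 0,"gripper": 30}
    - {"travel": [85,0,-40],"spin": 0,"gripper": 30}

```text
time: 20.75
tool_pos: [0.495, 0.0809, 0.1451]
eef_rot: [-2.142, -2.295, 0.001]
force: [-0.3, 1.2, -1.0]
finger_gap: 0.0391
grip_force: 25.6
```

apply_moves:
  commands:
    - {"travel": [0,0,6],"spin": 0,"gripper": 30}
    - {"travel": [0,0,12],"spin": 0,"gripper": 30}
    - {"travel": [0,0,18],"spin": 0,"gripper": 30}
    - {"travel": [0,0,24],"spin": 0,"gripper": 30}
    - {"travel": [0,0,29],"spin": 0,"gripper": 30}
    - {"travel": [0,0,33],"spin": 0,"gripper": 30}
    - {"travel": [0,0,33],"spin": 0,"gripper": 30}

```text
time: 21.45
tool_pos: [0.4957, 0.0794, 0.1128]
eef_rot: [2.143, 2.294, -0.003]
force: [-0.1, -9.1, 1.2]
finger_gap: 0.0393
grip_force: 25.8
```

Run:
```python
from h import *
f=imaging.grab_frame("scene");g=imaging.grab_frame("top")
a=cv2.resize(f[60:260,190:390,::-1],(400,400),interpolation=cv2.INTER_CUBIC)
b=cv2.resize(g[150:350,100:300,::-1],(400,400),interpolation=cv2.INTER_CUBIC)
cv2.imwrite("pics/chk5.png",cv2.convertScaleAbs(np.hstack([a,b]),alpha=1.3))
```

```text
(no output)
```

View pics/chk5.png

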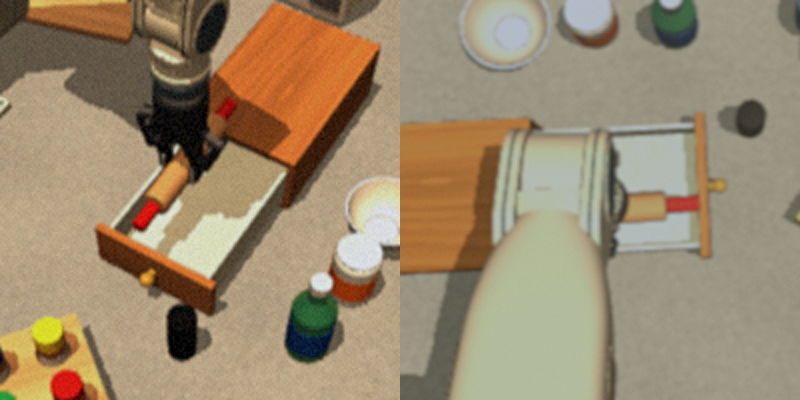

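The a end (scene crop (230,104)) rests over the cabinet top, and end b is at scene (143,218), top (700,204), so the pin looks near level. I'll firm the grip, raise it and measure the tilt.

apply_moves:
  commands:
    - {"travel": [0,0,-1],"spin": 0,"gripper": 25}
    - {"travel": [0,0,-2],"spin": 0,"gripper": 25}
    - {"travel": [0,0,-6],"spin": 0,"gripper": 25}
    - {"travel": [-6,0,-20],"spin": 0,"gripper": 25}
    - {"travel": [-12,0,-50],"spin": 0,"gripper": 25}
    - {"travel": [-20,0,-85],"spin": 0,"gripper": 25}
    - {"travel": [-20,0,-120],"spin": 0,"gripper": 25}
    - {"travel": [-20,0,-150],"spin": 0,"gripper": 25}
    - {"travel": [-20,0,-170],"spin": 0,"gripper": 25}
    - {"travel": [-20,0,-170],"spin": 0,"gripper": 25}
    - {"travel": [-20,0,-170],"spin": 0,"gripper": 25}
    - {"travel": [-20,0,-170],"spin": 0,"gripper": 25}
  newtons: 60

```text
time: 22.75
tool_pos: [0.4964, 0.0609, 0.2817]
eef_rot: [-2.142, -2.295, 0.002]
force: [0.0, -0.2, -2.1]
finger_gap: 0.038
grip_force: 62.0
```

Run:
```python
from h import *
go()
f=imaging.grab_frame("scene");g=imaging.grab_frame("top")
a=cv2.resize(f[30:230,170:370,::-1],(400,400),interpolation=cv2.INTER_CUBIC)
b=cv2.resize(g[150:350,100:300,::-1],(400,400),interpolation=cv2.INTER_CUBIC)
cv2.imwrite("pics/chk6.png",cv2.convertScaleAbs(np.hstack([a,b]),alpha=1.3))
```

```text
yaw 94.0 p [496.4  60.9 281.7] gap 0.03797102689189794 t 22.75 j6 1.455801122221876
```

View pics/chk6.png

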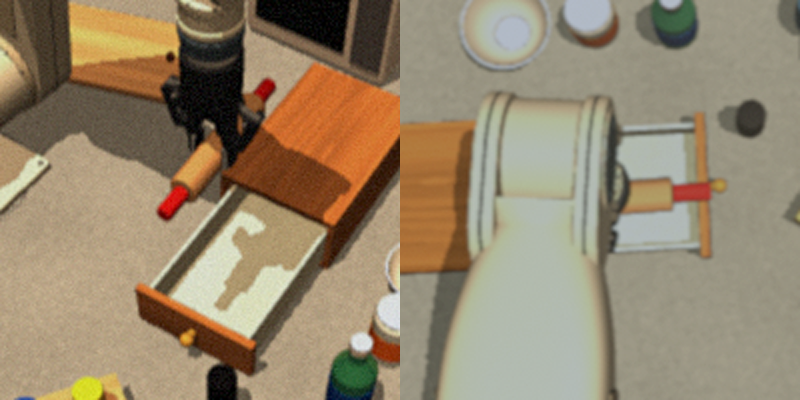

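End b is at scene (167,210), top (709,191); end a is at scene (268,86).

Run:
```python
from h import *
OFF.update(top=(100,150,2),scene=(170,30,2))
print("b tri",tri((709,191),(167,210)))
n=np.array([.998,.068,0]); c=np.array([.4964,.0609,.296])
E=[]
for u in((167,210),(268,86)):
    o,d=ray("scene",u); p=o+d*(n@(c-o))/(n@d); E.append(p); print(p*1e3)
v=E[1]-E[0]; print(np.linalg.norm(v)*1e3,np.degrees(np.arcsin(v[2]/np.linalg.norm(v))))
```

```text
b tri (array([ 575.61829565, -325.51412722,  621.72028932]), np.float64(251.76008494591008))
[503.90421797 -49.23543435 291.71018208]
[486.56432058 205.25305973 292.85745777]
255.08112807766332 0.25769949117466656
```

Pin is level (about 0.3°), with both ends at z ≈ 0.29. Handing in.

```bash
python3 -c "
from bench import ticket
print(ticket.close_job())"
```

```text
the job is handed in; nothing more can be done
None
```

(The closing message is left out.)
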